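# Hold the press lid's hinge in line for the pin

## Task

The plywood press lid is to be hung back on its hinge block. First draw the red-handled hinge pin all the way back to its stop, then take the plywood lid out of its rack, lower its brass knuckle between the two knuckles on the block so that the holes line up for the pin, and finish still gripping the lid there, upright and steady, with the pin still drawn back. Leave the blue lid and everything else on the table where it is.

Things in the scene. Friction and masses are not known exactly. Their poses are not given: they have to be found in the camera images.
- jig: Fixed wooden hinge block, 100 x 170 x 34 mm high, origin under it at table height straight below jig_bore, same axes. Between its two brass knuckles an aluminium 45-degree V notch, mouth about 35 mm wide, catches the lid's round knuckle: resting in it, the lid's bore is in line with the fixed bores
- jig_bore (a point): Middle of the hinge line, 52 mm above the table, midway between the block's two fixed brass knuckles. y runs along the hinge line (level), z up. Each knuckle is 22 mm outside, 11 mm bore, 24 mm long, inner end 18 mm from this point along y (36 mm gap), top 63 mm above the table
- pin (a joint): How far the captive hinge pin (steel, 8 mm thick) is drawn back, in m: 0 fully in, 0.050 at its stop, fully back. It slides along +y of jig_bore with 1.5 N friction and stays where it is left; until drawn back at least 44 mm it reaches into the gap and blocks the lid's knuckle
- pin_grip (a point): Grip point on the axis of the pin's upright red round handle (12 mm thick, from 6 mm below to 40 mm above the hinge line), 12 mm below its top. It travels with the pin along y of jig_bore: 58 mm from jig_bore when the pin is in, 108 mm when fully back. Axes as jig_bore's
- lid: Plywood lid with five terracotta dots on each face, 0.15 to 0.31 kg, standing knuckle down in a rack. Origin: centre of the bore of its brass knuckle (22 mm outside, 30 mm long along y), 21 mm above the table in the rack. x across the 12 mm board, y along the knuckle, z up. Board 96 mm wide along y, from z = 16 to 100 mm, on a 30 mm wide neck. Fits the hinge either way round
- rack_a: Fixed dark wooden rack that holds the plywood lid, base 100 x 120 x 10 mm, origin under its centre. Four posts, tops 65 mm above the table, stand 1 mm clear of the board's faces, 32 to 46 mm either side of its middle along y; open upward, so the lid leans by at most about 4 degrees
- lid_top (a point): Middle of the top edge of the plywood lid, 100 mm above its bore centre along the lid's z
- wide_lid: Another lid, to be left alone: blue board of the same size, 48 mm wide knuckle that does not fit the gap, in a second rack like rack_a; origin and axes as for lid. The racks may change places
- mould_a: Terracotta press mould, 100 x 75 x 30 mm, leave alone; origin at the centre of its underside
- mould_b: Second terracotta press mould, same size, leave alone; origin at the centre of its underside
- bowl: White bowl, 110 mm across, 50 mm high, leave alone; origin at the centre of its underside
- jar: Amber glass jar, 68 mm across, 110 mm high, leave alone; origin at the centre of its underside
- spatula: Spatula lying on the table, leave alone; origin on its underside, x along it
- brush: Brush lying on the table, leave alone; origin on its underside, x along it
Things that resemble listed ones, but are neither listed nor needed, are in the scene too. What is shaped like the lid but turquoise is not meant. What is shaped like the jig but green is not meant.

How it is judged:
By the outcome, as a careful person would: the job done as asked, in the order asked, and still so for the second after the job is handed in, while the arm keeps its last pose, push and grip.
It also fails if it takes over 50 s, if anything falls off the work surface, if the arm or the gripper's body presses on something with over 40 N, if the wrist force passes 120 N, or if a joint passes its speed limit or range.

## Robot

A 6-joint arm with a two-finger parallel gripper is mounted at the origin on the work surface. World frame = base frame: x ahead of the robot, y to its left, z up, the work surface at z = 0. Lengths are in m, angles in rad, forces in N, time in s.
With the tool pointing down it reaches from about 0.375 to 0.9 m from the base axis. Payload 3.1 kg.
Tool frame: the origin (TCP) lies on the centre line of the jaws, within the pads' length; the fingertips stand 22 mm ahead of it and the grasp point (between the pads) lies 3 mm ahead of it; z points along the fingers, x is the direction in which the jaws open and shut, and the axes are right-handed (so a half turn about z gives the same grasp; the last joint's range is limited). The gripper opens to 87 mm and grips with 3 to 60 N. Pads are 19 mm wide; open, the fingers measure 117 mm over their backs; the gripper's body (75 mm by 190 mm) begins 51 mm behind the grasp point.
Start: joints at [1.121, 0.527, 1.433, -0, 1.181, -0.178], TCP at [0.167, 0.602, 0.245] pointing down, gripper open.
Joint ranges: [-3.08, 3.08], [-0.75, 2.2], [0.22, 2.44], [-1.43, 4.57], [0, 2.65], [-2.85, 2.85]. Speed limits (rad/s): [2.79, 2.79, 3.14, 3.14, 3.14, 3.14].

## Interface

Orientations are given as a unit quaternion [x, y, z, w].
In Python, from rig import robot, camera, order gives the robot as it stands.
- The arm moves only by the shell command python3 -m pendant 'ROWS' [OPENING] [FORCE]. ROWS is JSON, a list of rows, each a list of 2 entries, a list of its own where there are three numbers: the shift along the tool's x, y, z in mm, then the turn about the tool's z in degrees. A call has 1 to 8 rows; each row shifts and turns the commanded pose from where the row before left it, along the tool's axes as they then stand; what a row does not reach is not made up. A row lasts 1/8 s, in which the tool goes at most 62.5 mm and 10.7 degrees, less where a joint would pass 70% of its speed; a pose out of reach is approached as far as the arm can. A call with a gripper value outside its range is refused whole. OPENING is the finger opening in mm, from 0 to 87, set as the call begins (- or left out, the last holds). The fingers move at their own pace and stop on an object; FORCE is the grip in N (left out, the last holds). Time passes only in rows, so rows that do not move let the fingers close. It gives the time, the measured TCP pose, the force and the opening at its end, in the units of the state.
- robot.get_obs(): the state, without advancing time (a new reading comes with each control period).
- camera(name): name is "scene" or "side" or "wrist"; returns a dict with "pixels" (420x560x3 uint8, blue, green, red), "mtx" (3x3 intrinsics, pixels), "k1" (the pictures are not rectified: a ray, as slopes to the right and down, at radius r is drawn at 1 + k1 r^2 times it, then the intrinsics apply), "R" (3x3) and "t" (3): a world point X has camera coordinates R X + t. Camera axes: x right, y down, z forward; pixel columns grow to the right and rows downward; lengths in m; the calibration is good to about 2 mm. A picture is of the moment at which its call begins. There is no depth.
- order.hand_in(): hands the job in, once; it reports no verdict.
The state is a dict: "time": time; "q": joint angles; "joint_velocities": joint speeds; "joint_torque": joint torques, N m; "position": TCP position; "tool_rot": TCP orientation; "ft_force": force on the tool from outside, world axes, zero at the start; "moment": the same for the moment, N m; "grip_width": finger opening in m.
Only numpy, scipy, OpenCV 4.12 (cv2) and the standard library are available. Lean on these libraries where they do the work, as an engineer would, in place of code of your own. Each camera call takes 0.05 s, during which the arm holds its last target. There are 200 camera calls.

## Working session

There is one attempt and no reset: what is moved stays moved. The work goes in short steps, Python scripts to look and compute and a shell command to move; the robot and the scene stay as the last step left them, time stands still between calls to the robot, and variables do not carry over. Pictures are saved under pics/ and viewed, about 8 in all and at most 12, crops included, and the job is handed in when it is done.

```bash
mkdir -p pics; ls
python3 - <<'E'
from rig import robot,camera
import cv2,pickle
s=robot.get_obs();print(s)
for n in("scene","side"):
    c=camera(n);cv2.imwrite(f"pics/{n}0.png",c["pixels"]);pickle.dump(c,open(f"pics/{n}0.pkl","wb"));print(n,c["mtx"].tolist(),c["k1"],c["R"].round(3).tolist(),c["t"].round(3).tolist())
E
```

```text
pics
{'time': 0.0, 'q': array([ 1.12146391e+00,  5.28459202e-01,  1.43389811e+00, -2.07209344e-05,
        1.18138193e+00, -1.78514432e-01]), 'joint_velocities': array([-0.00016364, -0.00022769,  0.00195824,  0.00060103, -0.00070567,
        0.00018314]), 'joint_torque': array([-4.35072971e-04, -4.40044677e+01, -1.76595676e+01,  6.33560889e-02,
        5.82658290e-02, -1.31522334e-04]), 'position': array([0.16688471, 0.60160063, 0.24357719]), 'tool_rot': array([ 7.96087507e-01,  6.05180575e-01, -9.51844272e-04,  4.96025493e-04]), 'ft_force': array([-1.26744004,  0.38805379,  0.40546918]), 'moment': array([-0.01071797,  0.0174449 , -0.09077096]), 'grip_width': 0.08736580516420052}
scene [[408.402464563579, 0.0, 290.0227762266429], [0.0, 408.402464563579, 211.14136429472416], [0.0, 0.0, 1.0]] -0.05063372726119951 [[0.515, 0.857, 0.006], [0.716, -0.426, -0.554], [-0.472, 0.289, -0.833]] [-0.263, -0.333, 1.307]
side [[402.32268403976644, 0.0, 278.5479862750659], [0.0, 402.32268403976644, 210.4731883057202], [0.0, 0.0, 1.0]] -0.019945225234836512 [[0.992, -0.129, 0.001], [-0.099, -0.765, -0.636], [0.083, 0.631, -0.772]] [-0.509, 0.121, 1.007]
```

View pics/scene0.png

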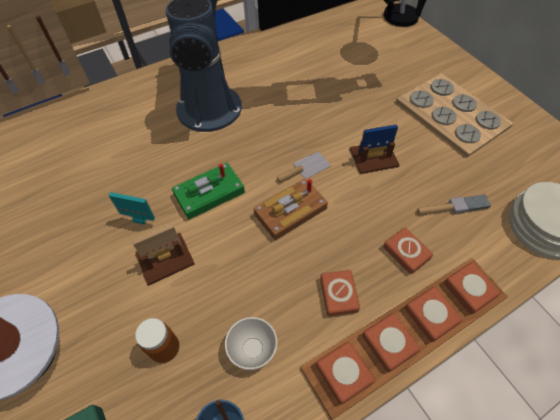

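View pics/side0.png

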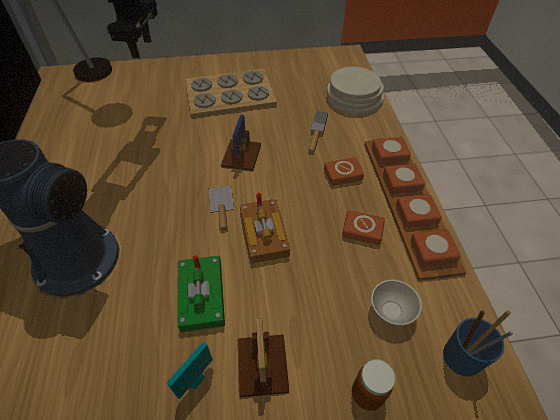

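Candidates for the lid are plywood at scene (157,243) and side (262,350), blue at scene (380,137), and turquoise at scene (132,208). For the jig they are wood at scene (290,207) and side (264,229), and green at scene (208,190). I choose the plywood lid and the wooden block, and will check both in close crops.

```bash
cat > h.py <<'E'
import numpy as np,cv2,pickle
from scipy.optimize import least_squares
def load(f): return pickle.load(open(f,"rb"))
def proj(c,X):
    p=np.atleast_2d(X)@c["R"].T+c["t"]; s=p[:,:2]/p[:,2:]; s=s*(1+c["k1"]*(s**2).sum(1,keepdims=True))
    return s*[c["mtx"][0,0],c["mtx"][1,1]]+c["mtx"][:2,2]
def tri(obs,x0=(.5,0,.05)): # obs: [(cam,(u,v))]
    r=least_squares(lambda X:np.concatenate([proj(c,X)[0]-np.array(p) for c,p in obs]),x0); return r.x,np.abs(r.fun).max()
def onz(c,p,z):
    return np.r_[least_squares(lambda X:proj(c,np.r_[X,z])[0]-np.array(p),(.5,0)).x,z]
def crops(l,f):
    # l: (pixels,u0,v0,w)
    o=[]
    for im,u,v,w in l:
        h=int(w*.75); o.append(cv2.resize(im[v:v+h,u:u+w],(400,300),interpolation=cv2.INTER_CUBIC))
    o+= [o[0]*0]*(len(o)%2)
    cv2.imwrite(f,np.vstack([np.hstack(o[i:i+2]) for i in range(0,len(o),2)]))
E
python3 - <<'E'
from h import *
a,b=load("pics/scene0.pkl"),load("pics/side0.pkl")
for c in(a,b): print(proj(c,[[0,0,0],[.167,.602,.245],[.5,0,0],[.5,.3,0]]).round().tolist(),(-c["R"].T@c["t"]).round(2))
crops([(a["pixels"],245,165,100),(b["pixels"],215,185,100),(a["pixels"],115,215,100),(b["pixels"],210,315,100)],"pics/c1.png")
E
```

```text
[[208.0, 108.0], [404.0, 8.0], [288.0, 221.0], [379.0, 175.0]] [ 0.99 -0.29  0.91]
[[76.0, 259.0], [139.0, 41.0], [273.0, 238.0], [262.0, 159.0]] [ 0.43 -0.61  0.85]
```

View pics/c1.png

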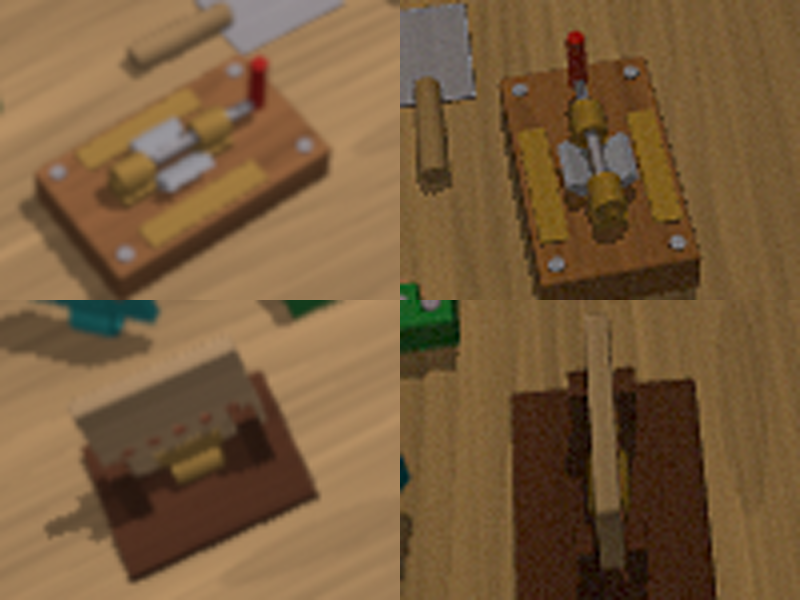

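Run:
```python
from h import *
a,b=load("pics/scene0.pkl"),load("pics/side0.pkl")
A=lambda u,v,o:(a,(u/4+o[0],v/4+o[1])); B=lambda u,v,o:(b,(u/4+o[0],v/4+o[1]))
ja,jb,la,lb=(245,165),(215,185),(115,215),(210,315)
P={}
for n,pa,pb,oa,ob in [("handle",(258,60),(176,33),ja,jb),("LLcorner",(38,178),(140,290),ja,jb),("UL",(243,57),(100,80),ja,jb),("UR",(330,148),(243,60),ja,jb),("LR",(122,270),(298,258),ja,jb),
 ("lid+",(235,46),(197,18),la,lb),("lid-",(74,109),(211,213),la,lb)]:
    x,r=tri([A(*pa,oa),B(*pb,ob)]);P[n]=x;print(n,x.round(4),round(r,1))
d=P["lid+"]-P["lid-"];print("lid len",np.linalg.norm(d),"mid",(P["lid+"]+P["lid-"])/2,np.degrees(np.arctan2(d[1],d[0])))
# screws-free yaw of block from corners on z=.034
cor={"LL":None}
C=np.array([(onz(*A(*pa,ja),.034)+onz(*B(*pb,jb),.034))/2 for pa,pb in [((38,178),(140,290)),((243,57),(100,80)),((330,148),(243,60)),((122,270),(298,258))]])
print(C.round(4),C.mean(0)); 
for i,j in((0,1),(3,2),(0,3),(1,2)): v=C[j]-C[i];print(np.linalg.norm(v),np.degrees(np.arctan2(v[1],v[0])))
```

```text
handle [0.4733 0.0786 0.0912] 0.2
LLcorner [ 0.4345 -0.0633  0.0164] 0.0
UL [0.422  0.1032 0.0229] 0.1
UR [0.519  0.1085 0.0261] 0.7
LR [ 0.5316 -0.0568  0.0281] 1.2
lid+ [ 0.4399 -0.2692  0.1095] 0.3
lid- [ 0.4362 -0.364   0.1132] 1.1
lid len 0.09496758986751144 mid [ 0.43806879 -0.3166353   0.1113604 ] 87.77058177722827
[[ 0.4399 -0.0713  0.034 ]
 [ 0.4257  0.096   0.034 ]
 [ 0.5203  0.103   0.034 ]
 [ 0.5323 -0.0598  0.034 ]] [0.47956479 0.0169601  0.034     ]
0.167868768497982 94.87405798377317
0.16325718296833738 94.21539623477865
0.09312611030609362 7.0457482369830275
0.09494225359281197 4.214170539118937
```

The crops confirm both. The wooden block has brass knuckles and a red handle, with its top at scene (309,180). The plywood lid has terracotta dots in the dark rack, with its top edge from scene (133,242) to (174,227). The heights check: handle top measured 0.091 against 0.092 expected, lid top edge 0.111 against about 0.12. Jig yaw is about 4.6°. Now I turn the tool and move near the handle.

```bash
python3 -m pendant '[[[0,0,0],10],[[0,0,0],10],[[0,0,0],10],[[0,0,0],10],[[0,0,0],10],[[0,0,0],10],[[0,0,0],10],[[0,0,0],0]]' 60 20; python3 -m pendant '[[[24,52,0],0],[[24,52,0],0],[[24,52,0],0],[[24,52,0],0],[[24,52,0],0],[[24,52,0],0]]'; python3 -m pendant '[[[24,52,0],0],[[24,52,0],0],[[24,52,0],0],[[24,52,0],0],[[24,52,0],0],[[0,0,0],0],[[0,0,0],0]]'
python3 - <<'E'
from h import *
from rig import robot,camera
c=camera("wrist");pickle.dump(c,open("pics/w1.pkl","wb"));cv2.imwrite("pics/w1.png",c["pixels"])
s=robot.get_obs();from scipy.spatial.transform import Rotation as R
print(s["position"],R.from_quat(s["tool_rot"]).as_matrix().round(3).tolist(),s["ft_force"])
print(-c["R"].T@c["t"],c["R"].round(2).tolist())
print(proj(c,[[.473,.079,.092],[.478,.021,.052]]))
E
```

```text
time: 1.1
position: [0.167, 0.6019, 0.2441]
tool_rot: [0.999, 0.04, -0.0, 0.001]
ft_force: [0.6, 1.2, -0.0]
grip_width: 0.0601
time: 1.85
position: [0.3358, 0.3009, 0.2447]
tool_rot: [0.999, 0.041, 0.0, -0.0]
ft_force: [0.7, 0.9, -0.4]
grip_width: 0.0598
time: 2.72
position: [0.4743, 0.0528, 0.2442]
tool_rot: [0.999, 0.04, -0.001, -0.0]
ft_force: [0.3, -0.2, -0.4]
grip_width: 0.0598
[0.47393593 0.05341109 0.24425078] [[0.997, 0.08, -0.002], [0.08, -0.997, 0.001], [-0.002, -0.001, -1.0]] [-0.01913078  0.40410357  0.10470165]
[0.46799441 0.12488173 0.38478729] [[1.0, 0.08, -0.0], [0.08, -0.96, 0.27], [0.02, -0.27, -0.96]]
[[282.69575134 175.67563333]
 [282.81058441 224.65597303]]
```

View pics/w1.png

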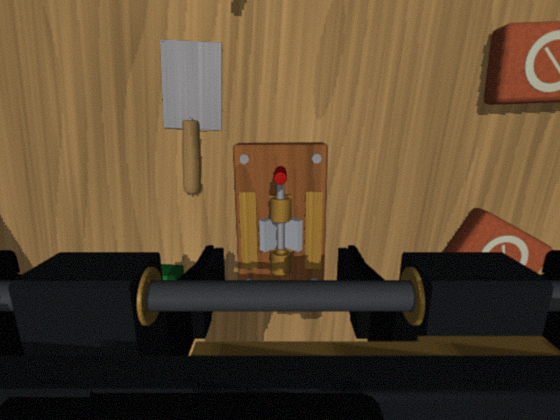

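The wrist view shows the red handle top at (280.5,171), the knuckles at (281,208) and (281,262), and the block sides vertical from 235 to 327, so the yaw agrees. Next I'll refine the handle position.

Run:
```python
from h import *
c=load("pics/w1.pkl");im=c["pixels"];hsv=cv2.cvtColor(im,cv2.COLOR_BGR2HSV)
m=((hsv[...,1]>200)&((hsv[...,0]<5)|(hsv[...,0]>175))&(hsv[...,2]>90)); m[:, :270]=0;m[:,292:]=0;m[:150]=0;m[195:]=0
v,u=np.nonzero(m);print(u.min(),u.max(),v.min(),v.max())
p=onz(c,((u.min()+u.max())/2,171),.092);print("handle",p)
# outer/inner ends of knuckles at top z=.063
for v in (197,221,250): print(v,onz(c,(281,v),.063))
for uv in((235,145),(327,145),(324,278),(238,278)): print(onz(c,uv,.034))
s=np.array([.997,.08]);t=np.array([.08,-.997]);d=p[:2]-[.4739,.0534];print("tool shift mm",d@s*1e3,d@t*1e3)
crops([(im,230,140,100)],"pics/c2.png")
```

```text
274 286 172 183
handle [0.47027958 0.08296773 0.092     ]
197 [0.47353872 0.05303619 0.063     ]
221 [0.47552132 0.02816402 0.063     ]
250 [ 0.47802658 -0.00326499  0.063     ]
[0.42189587 0.0979907  0.034     ]
[0.51734872 0.10556941 0.034     ]
[ 0.53154208 -0.04556067  0.034     ]
[ 0.4318281  -0.05357429  0.034     ]
tool shift mm -1.244135680790206 -29.768656148728354
```

View pics/c2.png

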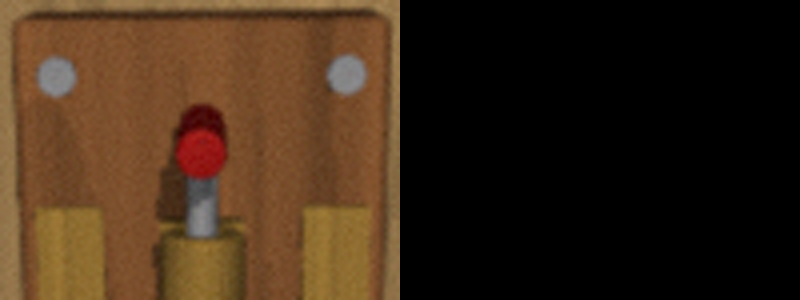

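The handle's top disc is at pixel (280.3,178.5), which puts it at about (0.471, 0.077). I descend over it and grip.

```bash
python3 -m pendant '[[[-1,-24,0],0],[[0,0,40],0],[[0,0,40],0],[[0,0,40],0],[[0,0,20],0],[[0,0,18],0],[[0,0,0],0],[[0,0,0],0]]' 40 20; python3 -m pendant '[[[0,0,0],0],[[0,0,0],0],[[0,0,0],0],[[0,0,0],0]]' 0 25
python3 - <<'E'
from rig import camera
import cv2
cv2.imwrite("pics/w2.png",camera("wrist")["pixels"])
E
```

```text
time: 3.78
position: [0.4721, 0.0774, 0.0872]
tool_rot: [0.999, 0.04, 0.0, 0.0]
ft_force: [-0.6, 0.5, 0.4]
grip_width: 0.0399
time: 4.28
position: [0.4718, 0.0764, 0.0867]
tool_rot: [0.999, 0.039, -0.0, 0.0]
ft_force: [-1.6, -0.3, 3.2]
grip_width: 0.011
```

Holding at 11–12 mm matches the handle's 12 mm thickness. I draw it back slowly.

```bash
python3 -m pendant '[[[0,-8,0],0],[[0,-8,0],0],[[0,-8,0],0],[[0,-8,0],0],[[0,-8,0],0],[[0,-6,0],0],[[0,0,0],0]]'; python3 -m pendant '[[[0,-3,0],0],[[0,-2,0],0],[[0,0,0],0]]'
```

```text
time: 5.2
position: [0.4684, 0.1176, 0.0865]
tool_rot: [0.999, 0.043, -0.001, 0.005]
ft_force: [-2.6, -28.4, 4.7]
grip_width: 0.0114
time: 5.58
position: [0.4681, 0.1206, 0.0863]
tool_rot: [0.999, 0.043, -0.001, 0.006]
ft_force: [-1.0, -35.9, 1.8]
grip_width: 0.0112
```

Run:
```python
from h import *
from rig import robot,camera
c=camera("wrist");pickle.dump(c,open("pics/w3.pkl","wb"));d=camera("side");e=camera("scene")
pickle.dump(d,open("pics/side3.pkl","wb"));pickle.dump(e,open("pics/scene3.pkl","wb"))
crops([(cv2.imread("pics/w2.png"),130,90,300),(c["pixels"],130,90,300),(d["pixels"],215,165,100),(e["pixels"],245,145,100)],"pics/c3.png")
print(robot.get_obs()["moment"])
```

```text
[-6.22946005  0.25618405  0.04865625]
```

View pics/c3.png

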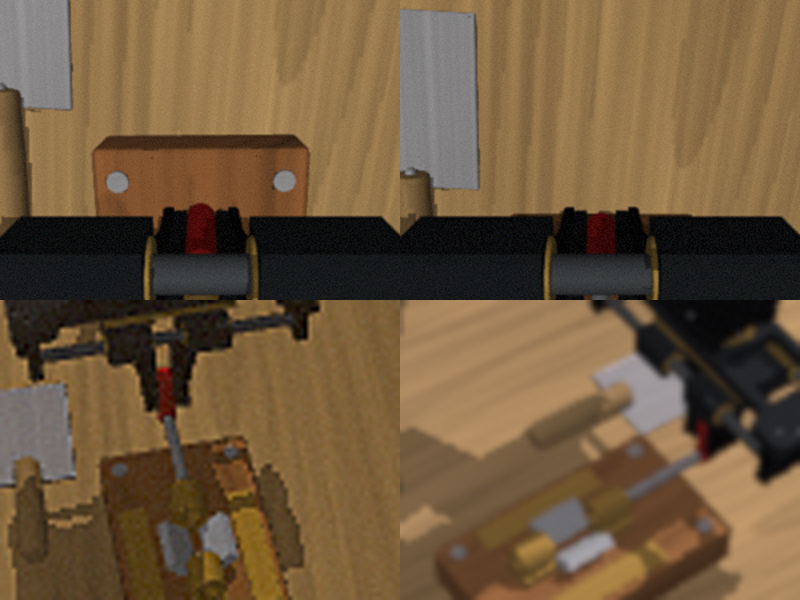

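Run:
```python
from h import *
a,b=load("pics/scene0.pkl"),load("pics/side0.pkl")
for n,pa,pb in [("bot0",(245+257/4,165+106/4),(215+177/4,185+84/4)),("bot3",(245+305/4,145+162/4),(215+167/4,165+118/4)),("top3",(245+303/4,145+125/4),(215+165/4,165+72/4))]:
    print(n,*tri([(a,pa),(b,pb)]))
crops([(load("pics/side3.pkl")["pixels"],235,175,50),(load("pics/scene3.pkl")["pixels"],275,160,60)],"pics/c4.png")
```

```text
bot0 [0.47209979 0.08130837 0.03832113] 0.30678350029597823
bot3 [0.47012453 0.1212577  0.03785759] 0.27238574806600013
top3 [0.4715075  0.11578294 0.08580063] 1.1191970634507413
```

View pics/c4.png

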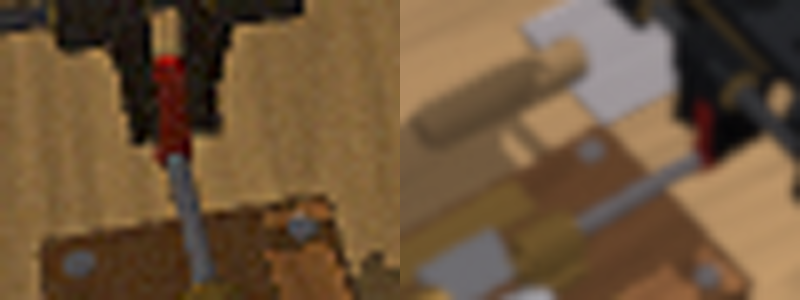

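The handle has moved about 40 mm and then met a hard stop (28–36 N against 1.5 N friction). It showed a 25 mm gap to the knuckle at the start instead of 16 mm, so it was already drawn about 8 mm. I release it, retreat, and re-measure from above.

```bash
python3 -m pendant '[[[0,0,0],0],[[0,0,0],0],[[0,0,0],0],[[0,0,-30],0],[[0,0,-50],0],[[0,0,-50],0],[[0,0,-30],0]]' 40; python3 -m pendant '[[[0,35,0],0],[[0,40,0],0],[[0,0,0],0],[[0,0,0],0]]'
python3 - <<'E'
from h import *
from rig import robot,camera
c=camera("wrist");pickle.dump(c,open("pics/w4.pkl","wb"))
print(robot.get_obs()["position"]);cv2.imwrite("pics/c5.png",cv2.resize(c["pixels"][110:290,210:350],None,fx=4,fy=4,interpolation=cv2.INTER_CUBIC)[:600])
E
```

```text
time: 6.6
position: [0.4689, 0.1283, 0.2491]
tool_rot: [0.999, 0.04, 0.002, -0.0]
ft_force: [0.9, -0.0, 0.1]
grip_width: 0.04
time: 7.1
position: [0.4738, 0.0533, 0.2464]
tool_rot: [0.999, 0.039, -0.0, -0.0]
ft_force: [-0.4, -0.0, 0.0]
grip_width: 0.0398
[0.47373928 0.05354519 0.24639111]
```

View pics/c5.png

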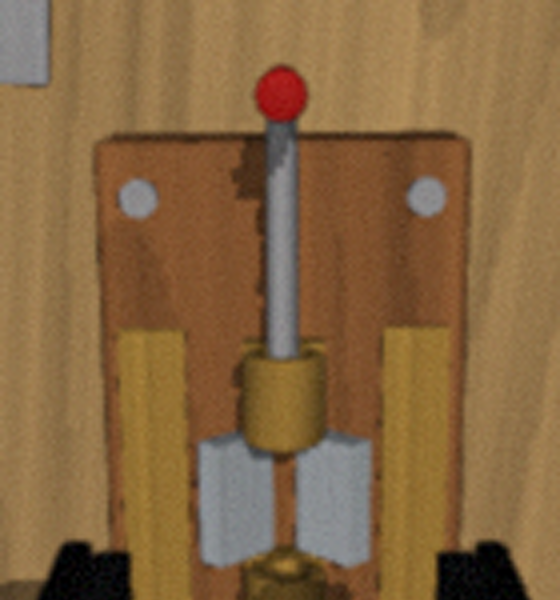

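Run:
```python
from h import *
c=load("pics/w4.pkl");u=np.array([-.0785,.9969])
f=lambda x,y,z:onz(c,(210+x/4,110+y/4),z)[:2]
h=f(281,95,.092);print("handle",h,"bore",h-.108*u)
for y,o in((352,.042),(447,.018),(548,-.018)): k=f(284,y,.063);print(k,"bore",k-o*u)
# block far edge at z=.034, corners
print(f(100,143,.034),f(466,143,.034))
# V outlines at top: far ends, near ends (z~.05)
print(f(285,440,.045),f(285,565,.045))
```

```text
handle [0.4677536  0.11551867] bore [0.4762316  0.00785347]
[0.47344274 0.05208568] bore [0.47673974 0.01021588]
[0.47540458 0.02726614] bore [0.47681758 0.00932194]
[ 4.77578344e-01 -2.34364661e-04] bore [0.47616534 0.01770984]
[0.42150043 0.09765824] [0.51709423 0.105176  ]
[0.47596301 0.02380021] [ 0.47881627 -0.0122043 ]
```

The pin is clear of the gap, with the handle at crop (281,95), the far knuckle at rows 352–447 and the near knuckle at about row 548. The gap centre estimates disagree (y of 0.008 to 0.017), so I'll take a better view of the gap on the way to the lid, plus one of the lid.

```bash
python3 -m pendant '[[[0,30,0],0],[[0,35,0],0],[[0,0,0],0],[[0,0,0],0]]'
python3 - <<'E'
from h import *
from rig import robot,camera
c=camera("wrist");pickle.dump(c,open("pics/w5.pkl","wb"));print(robot.get_obs()["position"])
E
python3 -m pendant '[[[-9.5,50,0],0],[[-9.5,50,0],0],[[-9.5,50,0],0],[[-9.5,50,0],0],[[-9.5,50,0],0],[[-9.5,50,0],0],[[-9.5,45,0],0],[[0,0,0],7]]' 60
python3 -m pendant '[[[0,0,0],0],[[0,0,0],0]]'
python3 - <<'E'
from h import *
from rig import robot,camera
from scipy.spatial.transform import Rotation as R
c=camera("wrist");pickle.dump(c,open("pics/w6.pkl","wb"));s=robot.get_obs();print(s["position"],R.from_quat(s["tool_rot"]).as_matrix()[:,0])
a=load("pics/w5.pkl")["pixels"][80:260,210:360];b=c["pixels"][60:260,190:370]
g=lambda i,k:cv2.resize(i,(400,600) if 0 else None,fx=k,fy=k,interpolation=cv2.INTER_CUBIC)
A=g(a,2.6);B=g(b,2.2)
H=max(A.shape[0],B.shape[0]);p=lambda i:cv2.copyMakeBorder(i,0,H-i.shape[0],0,0,cv2.BORDER_CONSTANT)
o=np.hstack([p(A),p(B)]);print(o.shape,A.shape);cv2.imwrite("pics/c6.png",o)
E
```

```text
time: 7.65
position: [0.4788, -0.011, 0.2463]
tool_rot: [0.999, 0.04, -0.0, -0.0]
ft_force: [-0.5, -0.2, -0.2]
grip_width: 0.0396
[ 0.47874164 -0.0109164   0.24637027]
time: 8.7
position: [0.4403, -0.364, 0.2464]
tool_rot: [1.0, -0.025, 0.001, 0.001]
ft_force: [0.2, 0.9, -0.4]
grip_width: 0.0602
time: 8.95
position: [0.4402, -0.36, 0.2464]
tool_rot: [1.0, -0.02, -0.0, -0.0]
ft_force: [-0.2, -0.1, -0.1]
grip_width: 0.06
[ 0.4402383  -0.36012876  0.2465392 ] [ 9.99167585e-01 -4.07931539e-02 -2.34593362e-04]
(468, 786, 3) (468, 390, 3)
```

View pics/c6.png

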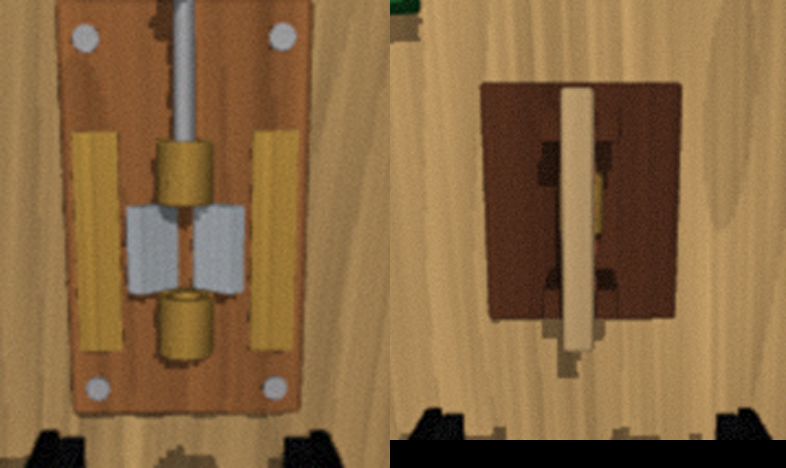

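The left panel shows the far knuckle at rows 142–205, the near knuckle at rows 293–357, and the V notch at rows 206–295 around column 186. The right panel shows the lid's top edge from (577,88) to (578,349).

Run:
```python
from h import *
c=load("pics/w5.pkl");u=np.array([-.0785,.9969]);n=np.array([.9969,.0785])
f=lambda x,y,z:onz(c,(210+x/2.6,80+y/2.6),z)[:2]
for y,o in((142,.042),(205,.018),(293,-.018),(357,-.042)): k=f(185,y,.063);print("k",k,"bore",k-o*u)
print("V",f(186,206,.05),f(186,295,.05))
print("block near edge",f(187,412,.034)); S=[f(*p,.034) for p in((86,38),(283,37),(97,388),(275,388))];print(S,np.mean(S,0))
for i,j in((2,0),(3,1)): d=S[j]-S[i];print(np.degrees(np.arctan2(d[1],d[0])))
print("cam",-c["R"].T@c["t"])
c=load("pics/w6.pkl");g=lambda x,y,z:onz(c,(190+(x-390)/2.2,60+y/2.2),z)[:2]
a,b=g(577.5,88,.121),g(578,349,.121);print("lid",a,b,(a+b)/2,np.linalg.norm(a-b),np.degrees(np.arctan2(*(a-b)[::-1]))-90)
print("thick",g(560,88,.121),g(595,88,.121),g(563,349,.121),g(592,349,.121))
print("knuckle right",g(602,206,.021))
B=[g(*p,.01) for p in((481,83),(681,83),(675,319),(490,319))];print("base",np.round(B,4).tolist(),np.mean(B,0),-c["R"].T@c["t"])
```

```text
k [0.47357449 0.04946065] bore [0.47687149 0.00759085]
k [0.47539763 0.02661137] bore [0.47681063 0.00866717]
k [ 0.47806549 -0.00682437] bore [0.47665249 0.01111983]
k [ 0.48010079 -0.03233215] bore [0.47680379 0.00953765]
V [0.47593678 0.02487674] [ 0.47875676 -0.01032812]
block near edge [ 0.48363849 -0.06543665]
[array([0.43232618, 0.08450045]), array([0.50835921, 0.09088192]), array([ 0.44404444, -0.05758187]), array([ 0.52060256, -0.05148544])] [0.47633309 0.01657877]
94.7148051150521
94.91524631981835
cam [0.47238695 0.06101708 0.3869375 ]
lid [ 0.43892068 -0.27155081] [ 0.43490023 -0.36569871] [ 0.43691045 -0.31862476] 0.09423370287581932 -2.445248273080395
thick [ 0.43286262 -0.27130475] [ 0.44497845 -0.27179673] [ 0.42919054 -0.36546894] [ 0.44022904 -0.36591316]
knuckle right [ 0.44726093 -0.3214802 ]
base [[0.3903, -0.2605], [0.4882, -0.2645], [0.4842, -0.3836], [0.3855, -0.3797]] [ 0.43705529 -0.32208372] [ 0.44249207 -0.2877718   0.38700882]
```

The jig bore is at (0.4767, 0.0092) with yaw 4.8°, and the four knuckle ends agree within about 2 mm. That puts the handle about 107 mm from the bore, so the pin is at its stop. The lid is at (0.437, −0.320), yaw −2.4°, upright. I grasp it.

```bash
python3 -m pendant '[[[-5,-40,0],0],[[0,0,40],0],[[0,0,40],0],[[0,0,35],0],[[0,0,20],0],[[0,0,12],0],[[0,0,0],0],[[0,0,0],0]]' 60; python3 -m pendant '[[[0,0,0],0],[[0,0,0],0],[[0,0,0],0],[[0,0,0],0],[[0,0,0],0]]' 0 30; python3 -m pendant '[[[0,0,-10],0],[[0,0,-20],0],[[0,0,-30],0],[[0,0,-40],0],[[0,0,-20],0],[[0,0,0],0],[[0,0,0],0]]'
python3 -c "
from rig import robot;s=robot.get_obs();print(s['position'],s['ft_force'],s['moment'])"
```

```text
time: 10.0
position: [0.4372, -0.3216, 0.1004]
tool_rot: [1.0, -0.022, 0.001, 0.001]
ft_force: [-0.7, 0.9, 0.1]
grip_width: 0.0604
time: 10.62
position: [0.4366, -0.3212, 0.0996]
tool_rot: [1.0, -0.022, -0.0, -0.0]
ft_force: [-0.7, -0.5, -0.2]
grip_width: 0.0178
time: 11.5
position: [0.4359, -0.3205, 0.2188]
tool_rot: [1.0, -0.022, -0.001, -0.001]
ft_force: [-0.4, 1.0, -2.7]
grip_width: 0.012
[ 0.43593198 -0.3205335   0.21875423] [-0.41277658  0.98023579 -2.67206289] [-0.10615423  0.0308271   0.01284433]
```

The lid is held at a 12 mm opening with 2.7 N of weight (about 0.27 kg). I carry it above the hinge and look from the side cameras.

```bash
python3 -m pendant '[[[0,0,0],-3.6],[[0,0,0],-3.7],[[4.2,-20,0],0],[[8.5,-41,0],0],[[8.5,-41,0],0],[[8.5,-41,0],0],[[8.5,-41,0],0],[[8.5,-41,0],0]]';python3 -m pendant '[[[8.5,-40,0],0],[[8.5,-40,0],0],[[4.5,-20,0],0],[[0,0,0],0],[[0,0,0],0],[[0,0,0],0]]'
python3 - <<'E'
from h import *
from rig import robot,camera
s=robot.get_obs();print(s["position"],s["tool_rot"],s["grip_width"])
P=s["position"]
l=[]
for n in("scene","side"):
    c=camera(n);pickle.dump(c,open(f"pics/{n}7.pkl","wb"))
    q=proj(c,P-[0,0,.09])[0];print(n,q)
    u,v=int(q[0]-60),int(q[1]-60);print(u,v);l.append((c["pixels"],u,v,120))
    print(proj(c,[P+[0,0,-z] for z in(.0786,)]))
o=[cv2.resize(i[v:v+130,u:u+120][:,10:110],(400,520),interpolation=cv2.INTER_CUBIC) for i,u,v,_ in l]
cv2.imwrite("pics/c7.png",np.hstack(o))
E
```

```text
time: 12.5
position: [0.4632, -0.0902, 0.2188]
tool_rot: [0.999, 0.041, -0.001, -0.001]
ft_force: [0.4, 0.0, -1.8]
grip_width: 0.0119
time: 13.25
position: [0.4772, 0.0077, 0.2194]
tool_rot: [0.999, 0.041, -0.0, 0.0]
ft_force: [-0.0, 0.3, -2.3]
grip_width: 0.0117
[0.47716332 0.00774828 0.21936438] [ 9.99155726e-01  4.10822277e-02 -2.92866417e-04  1.24584046e-05] 0.011679249186920319
scene [286.02404815 183.37049173]
226 123
[[286.01492484 180.43337046]]
side [262.85601469 204.24567085]
202 144
[[262.71208851 201.09276328]]
```

View pics/c7.png

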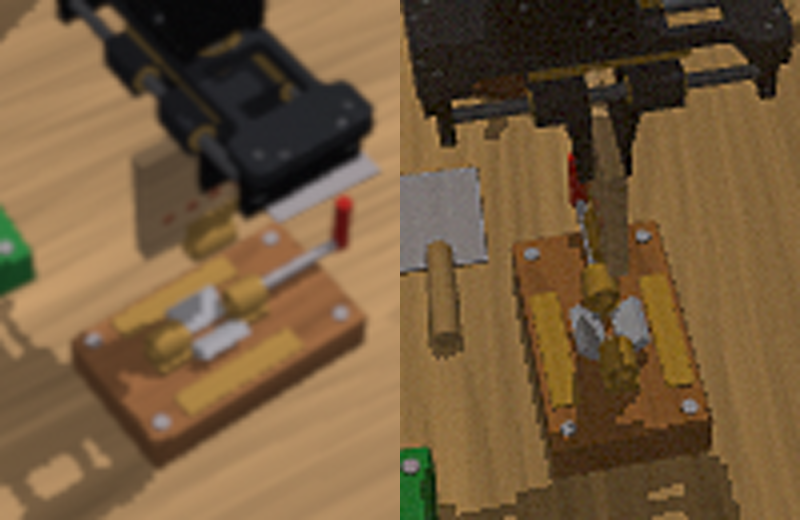

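Run:
```python
from h import *
a,b=load("pics/scene7.pkl"),load("pics/side7.pkl");P=np.array([.4772,.0077,.2193]);u=np.array([-.082,.9966,0]);n=np.array([.9966,.082,0])
x=tri([(a,(271,186.75)),(b,(265.75,212.75))]);print(x)
for o in(0,.01): 
    q=P-.048*u-[0,0,.0786-.016-o];print(o,q,proj(a,q+.006*n),proj(b,q))
    k=P-[0,0,.0786-o];print("kn ends",proj(a,[k+.015*u,k-.015*u]).round(1).tolist(),"outer right",proj(a,k+.015*u+.011*n),proj(a,k-.015*u+.011*n), proj(a,[k+.015*u-[0,0,.011],k-.015*u-[0,0,.011]]).round(1).tolist())
```

```text
(array([ 0.47999102, -0.03431252,  0.14801001]), np.float64(0.08604513687703275))
0 [ 0.481136  -0.0401368  0.1567   ] [[270.41786815 187.46317848]] [[266.49859857 212.32492936]]
kn ends [[291.1, 177.6], [280.8, 183.4]] outer right [[293.8612619  180.55973005]] [[283.50389432 186.42756064]] [[291.1, 180.4], [280.9, 186.2]]
0.01 [ 0.481136  -0.0401368  0.1667   ] [[270.26990372 184.81203267]] [[266.39669003 209.47440303]]
kn ends [[291.2, 174.9], [280.8, 180.8]] outer right [[293.92090773 177.93693377]] [[283.47369618 183.82833692]] [[291.1, 177.8], [280.8, 183.6]]
```

With the lid's bore placed 78.6 mm below the TCP, its projected corner matches the pictures within about 1 px, so I expect about 89 mm of descent to seat. I lower quickly to just above the knuckles, then gently.

```bash
python3 -m pendant '[[[0,-0.5,20],0],[[0,0,25],0],[[0,0,15],0],[[0,0,5],0],[[0,0,0],0],[[0,0,0],0]]'; python3 -m pendant '[[[0,0,4],0],[[0,0,4],0],[[0,0,0],0]]';python3 -m pendant '[[[0,0,3],0],[[0,0,3],0],[[0,0,0],0]]'
```

```text
time: 14.1
position: [0.4779, 0.0086, 0.1551]
tool_rot: [0.999, 0.042, 0.001, 0.0]
ft_force: [0.1, 0.2, -1.6]
grip_width: 0.0115
time: 14.48
position: [0.4771, 0.0089, 0.1463]
tool_rot: [0.999, 0.042, -0.0, -0.0]
ft_force: [-1.1, -0.3, -1.0]
grip_width: 0.0118
time: 14.85
position: [0.4772, 0.0089, 0.1403]
tool_rot: [0.999, 0.042, -0.0, -0.0]
ft_force: [-0.1, -0.4, -1.8]
grip_width: 0.0117
```

```bash
python3 -m pendant '[[[0,0,2.5],0],[[0,0,2.5],0],[[0,0,0],0]]';python3 -m pendant '[[[0,0,2],0],[[0,0,1.5],0],[[0,0,0],0],[[0,0,0],0]]'; python3 -m pendant '[[[0,0,1],0],[[0,0,0],0],[[0,0,0],0]]'
```

```text
time: 15.22
position: [0.4773, 0.0088, 0.1354]
tool_rot: [0.999, 0.042, -0.0, -0.0]
ft_force: [0.6, 0.0, -1.9]
grip_width: 0.0118
time: 15.72
position: [0.4777, 0.0087, 0.1349]
tool_rot: [0.999, 0.042, 0.001, 0.0]
ft_force: [-3.6, 0.2, 21.8]
grip_width: 0.0116
time: 16.1
position: [0.4777, 0.0087, 0.1348]
tool_rot: [0.999, 0.042, 0.001, 0.0]
ft_force: [-5.8, 0.7, 31.2]
grip_width: 0.0115
```

Contact came at TCP z 0.1353, about 4.5 mm earlier than predicted. The fingers finished closing during the start of the lift, which fits. The side force (−6 N in x) suggests about a 1 mm x offset. I ease off and shift.

```bash
python3 -m pendant '[[[-0.5,0,-1.5],0],[[-0.5,0,-1.5],0],[[0,0,0],0],[[0,0,0],0]]'
python3 - <<'E'
from h import *
from rig import robot,camera
s=robot.get_obs();print(s["position"],s["tool_rot"],s["ft_force"],s["moment"])
l=[]
for n in("scene","side"):
    c=camera(n);pickle.dump(c,open(f"pics/{n}8.pkl","wb"));l.append(c["pixels"])
o=[cv2.resize(i[v:v+75,u:u+60],(400,500),interpolation=cv2.INTER_CUBIC) for i,u,v in((l[0],260,165),(l[1],235,180))]
cv2.imwrite("pics/c8.png",np.hstack(o))
E
```

```text
time: 16.6
position: [0.4774, 0.0086, 0.135]
tool_rot: [0.999, 0.042, 0.001, 0.0]
ft_force: [0.1, 1.3, 9.5]
grip_width: 0.0117
[0.47737973 0.00863056 0.13497247] [9.99131364e-01 4.16564041e-02 1.10871624e-03 1.79549885e-04] [0.13732945 1.27289386 9.54381196] [ 0.14482214  0.20162749 -0.01721555]
```

View pics/c8.png

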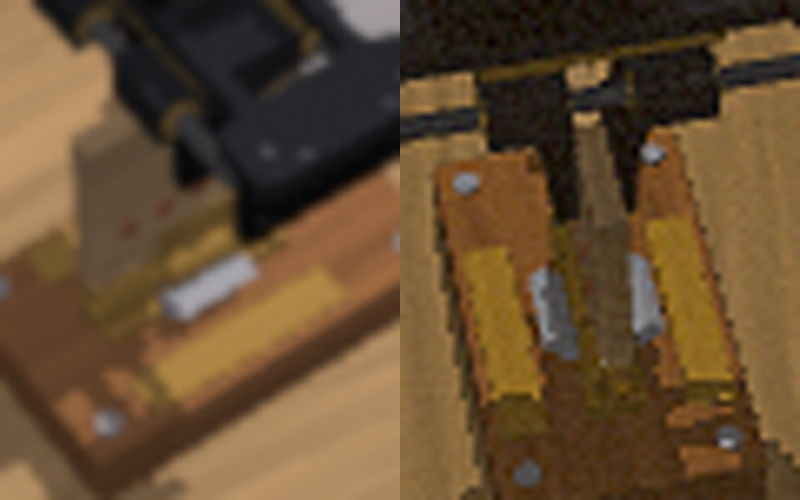

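The lid's knuckle sits in the V between the fixed knuckles: scene crop (205,240), side crop (610,360). With one view left, I'll overlay the model of a seated lid (bore at 52 mm) and one 4.5 mm high to confirm seating.

Run:
```python
from h import *
a,b=load("pics/scene8.pkl"),load("pics/side8.pkl")
yaw=np.radians(4.8);n=np.array([np.cos(yaw),np.sin(yaw),0]);u=np.array([-np.sin(yaw),np.cos(yaw),0]);z=np.array([0,0,1.])
J=np.array([.4767,.0092,.052]);t=np.linspace(0,2*np.pi,40)
circ=lambda C,y,r:[C+y*u+r*(np.cos(q)*n+np.sin(q)*z) for q in t]
def rect(C):
    g=lambda x,y,h:C+x*n+y*u+h*z
    return [[g(.006,-.048,.10),g(.006,-.048,.016),g(.006,.048,.016)],[g(-.006,-.048,.1),g(-.006,-.048,.016),g(.006,-.048,.016)]]
S=10;o=[]
for c,u0,v0 in((a,262,180),(b,247,205)):
    im=cv2.resize(c["pixels"][v0:v0+55,u0:u0+40],None,fx=S,fy=S,interpolation=cv2.INTER_CUBIC);im=np.clip(im*1.6,0,255).astype(np.uint8)
    def d(pts,col):
        q=(proj(c,np.array(pts))-[u0,v0]+.5)*S;cv2.polylines(im,[q.round().astype(np.int32)],False,col,1,cv2.LINE_AA)
    for y in(-.042,-.018): d(circ(J,y,.011),(0,255,0))
    for dz,col in((0,(255,255,0)),(.0045,(255,0,255))):
        C=J.copy();C[2]+=dz
        for r in rect(C): d(r,col)
        d(circ(C,-.015,.011),col)
    o.append(im)
cv2.imwrite("pics/c9.png",np.hstack(o))
```

```text
(no output)
```

View pics/c9.png

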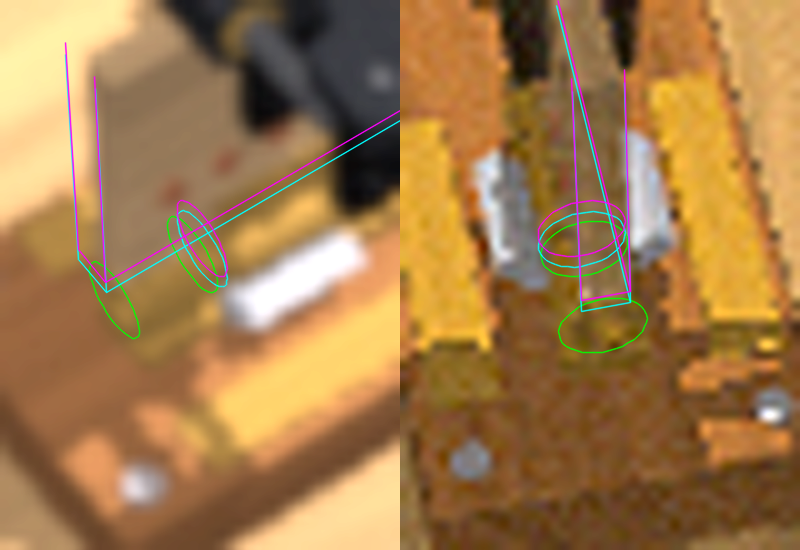

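The overlay doesn't settle it: the side view fits both, and the scene view is too blurred. The force evidence points to both V flanks being loaded, since x is constrained and the net fx is about 0. I'll test that directly with a small sideways nudge and measure the lid edge numerically in the hovering pictures.

```bash
python3 -m pendant '[[[1,0,0],0],[[0,0,0],0],[[0,0,0],0]]'; python3 -m pendant '[[[-2,0,0],0],[[0,0,0],0],[[0,0,0],0]]'; python3 -m pendant '[[[1,0,0],0],[[0,0,0],0],[[0,0,0],0]]'
python3 - <<'E'
from h import *
yaw=np.radians(4.8);n=np.array([np.cos(yaw),np.sin(yaw),0]);u=np.array([-np.sin(yaw),np.cos(yaw),0])
P=np.array([.4772,.0077,.2193])
a,b=load("pics/scene7.pkl"),load("pics/side7.pkl")
for nm,c,ys,x in(("scene",a,(-.044,-.04,-.036,-.032,-.028,-.024),.006),("side",b,(-.048,),0)):
  for y in ys:
    dz=np.arange(-.02,.0225,.0025)
    q=proj(c,[P+x*n+y*u+[0,0,-.0786+.016-d] for d in dz]).astype(np.float32)
    v=cv2.remap(c["pixels"],q[:,0].reshape(1,-1),q[:,1].reshape(1,-1),cv2.INTER_LINEAR)[0].astype(int)
    print(nm,y,[f"{int(1e4*d)/10}:{p[2]},{p[0]}" for d,p in zip(dz,v)])
E
```

```text
time: 17.08
position: [0.4776, 0.0087, 0.135]
tool_rot: [0.999, 0.042, 0.0, 0.0]
ft_force: [-1.6, 0.5, 11.2]
grip_width: 0.0117
time: 17.45
position: [0.4772, 0.0086, 0.135]
tool_rot: [0.999, 0.041, 0.002, 0.0]
ft_force: [0.4, 1.4, 7.4]
grip_width: 0.0117
time: 17.82
position: [0.4774, 0.0086, 0.135]
tool_rot: [0.999, 0.042, 0.001, 0.0]
ft_force: [-0.6, 1.2, 9.8]
grip_width: 0.012
scene -0.044 ['-20.0:96,58', '-17.5:96,58', '-15.0:94,57', '-12.5:94,56', '-10.0:93,56', '-7.5:96,58', '-5.0:100,60', '-2.5:106,62', '0.0:121,69', '2.4:136,77', '4.9:152,85', '7.4:162,90', '9.9:169,94', '12.4:175,97', '14.9:176,98', '17.4:176,98', '19.9:177,99']
scene -0.04 ['-20.0:96,58', '-17.5:96,58', '-15.0:97,59', '-12.5:95,58', '-10.0:93,56', '-7.5:92,55', '-5.0:95,57', '-2.5:98,59', '0.0:103,61', '2.4:118,68', '4.9:136,77', '7.4:156,87', '9.9:167,93', '12.4:173,96', '14.9:175,98', '17.4:176,98', '19.9:177,98']
scene -0.036 ['-20.0:97,59', '-17.5:97,59', '-15.0:97,59', '-12.5:96,58', '-10.0:94,57', '-7.5:93,56', '-5.0:94,57', '-2.5:97,59', '0.0:102,62', '2.4:116,68', '4.9:135,76', '7.4:155,87', '9.9:1
[... 409 characters left out ...]
:94,57', '-7.5:94,56', '-5.0:95,57', '-2.5:97,58', '0.0:102,61', '2.4:111,65', '4.9:132,75', '7.4:151,84', '9.9:169,93', '12.4:175,97', '14.9:177,98', '17.4:177,98', '19.9:177,98']
scene -0.024 ['-20.0:91,48', '-17.5:93,53', '-15.0:96,56', '-12.5:96,58', '-10.0:94,57', '-7.5:93,56', '-5.0:94,57', '-2.5:97,59', '0.0:100,60', '2.4:109,64', '4.9:123,70', '7.4:145,81', '9.9:163,90', '12.4:175,97', '14.9:177,98', '17.4:177,99', '19.9:176,98']
side -0.048 ['-20.0:82,40', '-17.5:80,40', '-15.0:77,37', '-12.5:84,44', '-10.0:85,43', '-7.5:83,40', '-5.0:82,41', '-2.5:83,43', '0.0:92,42', '2.4:111,37', '4.9:103,30', '7.4:102,28', '9.9:106,31', '12.4:107,34', '14.9:104,33', '17.4:101,31', '19.9:100,27']
```

The lid's lower edge in the scene picture lies 4.9 mm below the zero-slip prediction. So the grip sits about 4.7 mm higher on the lid, and contact at TCP 0.135 corresponds to the bore at about 52 mm: seated. The ±1 mm nudges moved the TCP only about 0.2 mm, so the V holds it. Last, a check on the pin handle, then hand in.

Run:
```python
from h import *
from rig import robot,camera,order
def red(c):
    h=cv2.cvtColor(c["pixels"],cv2.COLOR_BGR2HSV);m=((h[...,1]>180)&((h[...,0]<5)|(h[...,0]>176))&(h[...,2]>70))
    q=proj(c,[.4677,.117,.075])[0];v,u=np.nonzero(m);k=np.hypot(u-q[0],v-q[1])<14;return u[k].mean().round(1),v[k].mean().round(1),k.sum()
print("side hover/now",red(load("pics/side7.pkl")),red(camera("side")));print("scene",red(load("pics/scene7.pkl")),red(camera("scene")))
w=camera("wrist");print("wrist",red(w))
s=robot.get_obs();print(s["time"],s["position"],s["ft_force"],s["grip_width"],abs(s["joint_velocities"]).max())
order.hand_in()
```

```text
side hover/now (np.float64(255.1), np.float64(188.5), np.int64(15)) (np.float64(nan), np.float64(nan), np.int64(0))
scene (np.float64(321.0), np.float64(177.2), np.int64(29)) (np.float64(nan), np.float64(nan), np.int64(0))
wrist (np.float64(280.0), np.float64(50.7), np.int64(388))
17.975 [0.47741313 0.0086122  0.134981  ] [0.33368872 0.77188752 9.50238104] 0.011344898604596441 0.0030288752356132614
the job is handed in; nothing more can be done<stdin>:5: RuntimeWarning: Mean of empty slice.
  ret = ret.dtype.type(ret / rcount)
```

I drew the pin back to its stop, took the plywood lid from its rack, lowered its knuckle into the V between the fixed knuckles, and handed in at 18.0 s still gripping it. `hand_in` reports no verdict.

- **Pin:** It met a hard stop (28–36 N) after about 40 mm of travel, because it already stood about 8 mm out. From above, the handle measured about 107 mm from the bore, against 108 mm at the stop. At the end the gripper hid the handle in the scene and side views. The wrist view still showed red close to where the drawn-back handle should be, but I did not measure it.
- **Seating:** Contact came 4.5 mm earlier than predicted. The fingers were still closing when the lift began, so the grip slid about 4.7 mm up the lid. The lid's lower edge in the scene picture confirmed this (4.9 mm); the side profile gave a rougher 1–2 mm, and the overlay picture was inconclusive. Nudges of ±1 mm moved the lid only about 0.2 mm.
- **Final state:** The lid presses into the V with about 10 N, side forces are under 1 N, tilt is about 0.1° and the arm is still.
- **Not checked:** I did not check the other objects again at the end. I saw no unexpected contact forces along the way.

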